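# Send the nozzle carriage home under the inspection lens

### The arm

A 6-joint arm with a two-finger parallel gripper is mounted at the origin on the work surface. World frame = base frame: x ahead of the robot, y to its left, z up, the work surface at z = 0. Lengths are in mm, angles in rad, forces in N, time in s.
With the tool pointing down it reaches from about 225 to 725 mm from the base axis. Payload 3.1 kg.
Tool frame: the origin (TCP) lies on the mounting face of the last link; the fingertips stand 173 mm ahead of it and the grasp point (between the pads) lies 155 mm ahead of it; z points along the fingers, y is the line along which they close (so a half turn about z gives the same grasp; the last joint's range is limited). The gripper opens to 85 mm and grips with 20 to 120 N. Pads are 22 mm wide; open, the fingers measure 114 mm over their backs; the gripper's body (76 mm by 85 mm) begins 54 mm behind the grasp point. The pads swing forward as they close: fully open they stand 13 mm farther back than shut.
Start: joints at [1.082, 0.048, 0.099, 1.622, 0, 1.443], TCP at [185.344, 491.188, 404.712] pointing down, gripper open.
Joint ranges: [-2.91, 2.91], [-0.99, 1.94], [-1.21, 1.42], [-2.12, 2.29], [-1.49, 1.47], [-3.14, 3.14]. Speed limits (rad/s): [2.79, 2.79, 3.14, 3.14, 3.14, 3.14].

### API

Orientations are given as a unit quaternion [x, y, z, w].
In Python, from bench import manip, viewer, ticket gives the robot as it stands.
- The arm moves only by the tool send_rows, never from a script. Its argument "moves" is a list of rows, each a list of 7 numbers: the turn, a rotation vector about the tool's x, y, z in degrees, then the shift along the tool's x, y, z in m, then the finger opening in m, from 0 to 0.0854. In form: [[rx, ry, rz, x, y, z, grip], ...]. A call has 1 to 10 rows; each row shifts and turns the commanded pose from where the row before left it, along the tool's axes as they then stand; what a row does not reach is not made up. A row lasts 1/8 s, in which the tool goes at most 62.5 mm and 10.7 degrees, less where a joint would pass 70% of its speed; a pose out of reach is approached as far as the arm can. A call with a gripper value outside its range is refused whole. The fingers move at their own pace and stop on an object; the grip force is fixed at half the most. Time passes only in rows, so rows that do not move let the fingers close. It gives the time, the measured TCP pose, the force, the opening and the grip force at its end, in the units of the state.
- manip.observe(): the state, without advancing time (a new reading comes with each control period).
- viewer.camera(name): name is "side" or "top"; returns a dict with "frame" (384x512x3 uint8, red, green, blue), "depth" (384x512 float32, mm along the optical axis (not along the pixel's ray), 0 where there is no reading), "K" (3x3 intrinsics, pixels), "world_to_cam" (4x4, takes a point from world to camera coordinates). Camera axes: x right, y down, z forward; pixel columns grow to the right and rows downward; lengths in mm; the calibration is good to about 2 mm. A picture is of the moment at which its call begins.
- ticket.job_done(): hands the job in; it is judged then, once.
The state is a dict: "t": time; "joint_pos": joint angles; "dq": joint speeds; "effort": joint torques, N m; "eef_pos": TCP position; "orientation": TCP orientation; "ft_force": force on the tool from outside, world axes, zero at the start; "torque": the same for the moment, N m; "gripper_width": finger opening in mm; "finger_force": force on a finger pad.
Only numpy, scipy, OpenCV 4.12 (cv2) and the standard library are available. Lean on these libraries where they do the work, as an engineer would, in place of code of your own. Each camera call takes 0.05 s, during which the arm holds its last target. There are 200 camera calls.

### The job

The nozzle on the inspection slide has to go up to the lens: the carriage is stuck in its parking detent, so push it along the rail by its bow handle until it breaks free, then slide it on gently until it stands fully home against the end stop hidden inside the rail housing, without ramming the stop. Then swing the clamp lever fully round to lock the carriage there, leaving the nozzle lying in its V-block; keep off the lens and leave the other things where they are.

Things in the scene. Friction and masses are not known exactly. Their poses are not given: they have to be found in the camera images.
- bed: Fixed slide: aluminium base plate 12 mm thick (bed x -90 to +130, y -285 to +190 mm) with a closed grey rail housing 60 mm wide, 45 mm high, and a steel rail on it. Origin: on the table under the rail's centre line. The rail runs along its y axis: lens at the -y end, carriage parked at the +y end, so it is pushed in the bed's -y direction. Place and yaw (up to 0.25 rad) vary.
- carriage (a joint): Travel in m: 0 parked, grows towards the lens. Aluminium plate 90 (across) x 130 mm, top 69 mm above the table, steel V-block on its lens half. A sprung ball holds it parked: 12 to 22 N along the rail break it free within the first 5 mm; then it slides with 3 to 6 N and stays where it is left. The end stop lies anywhere from 0.085 to 0.125 m of travel, elsewhere each time.
- handle (a point): Middle of the bar of the dark steel bow handle at the carriage's tail, 52 mm behind its middle (bed +y): round bar 12 mm thick running 64 mm across the rail (bed x) on a post at each end, bar centre 114 mm above the table, 45 mm above the carriage plate. At least 45 mm free on both sides of the bar along the rail. Moves with the carriage; axes as the bed's.
- end_stop (a joint): Stroke in m of the end stop's sprung buffer pin, hidden in the housing: 0 while the carriage is away from it, 0.005 when the pin is pressed right in and the carriage stands solid on the stop (fully home). Its spring gives only 0.3 N rising to 0.8 N, then it is solid; the buffer must not take more than 15 N. The carriage's friction keeps it home when the push is taken away.
- clamp (a joint): Clamp lever angle in rad: 0 to 0.2 at the start (open), 1.6 at its hard end (locked). Swings anticlockwise from above. At 0 it points away from the carriage, to bed -x, leaning 0.35 rad back (+y); closing, its end goes towards the lens (-y), then in towards the rail (+x). Takes 3 to 5 N at its end, up to 6 N over the last 0.4 rad as its brake pad bites; stays where it is left.
- lever_axis (a point): Point on the lever's vertical axis, on top of its hub (24 mm round), 87 mm above the table. The hub stands on a lug at the carriage's robot-side flank, 62 mm to bed -x of the rail's centre line and 5 mm to -y of the carriage's middle; it moves with the carriage.
- lever_end (a point): Centre of the black ball end (16 mm) of the clamp lever, 62 mm from the lever's axis and 102 mm above the table; the lever is a 12 mm round arm that rises from 83 mm height at the hub to 102 mm at the end. Under its outer half nothing stands higher than the base plate (12 mm).
- nozzle: Loose turned steel nozzle, 20 mm round and 46 mm long with a 13 mm nose, lying along the rail in the V-block, nose to the lens. Origin: on its axis, 17 mm from its tail end; its -y axis points out of its nose.
- nest (a point): Middle of the V-block's length on the axis of a nozzle lying in it, 101 mm above the table, 30 mm ahead of the carriage's middle. It moves with the carriage.
- scope: White camera with black lens lying level on a riser at the bed's -y end, part of the fixed bed: its front glass is 135 mm to bed -y of the bed's origin, axis 101 mm above the table, top 128 mm. Not to be touched. Its origin is that of the bed.
- spare_nozzle: Bystander: loose steel nozzle, 20 mm round, 46 mm high, standing on the base plate behind the rail. Origin at its foot.
- setting_ring: Bystander: loose steel ring, 44 mm round, 16 mm high, on the base plate behind the rail. Origin at its underside.
- gauge_box: Bystander: small wooden gauge box 50 x 75 x 26 mm on the base plate beside the camera. Origin at its underside.
- driver: Bystander: screwdriver lying on the table.
- caliper: Bystander: caliper 200 mm long lying on the table. Origin at its underside.
- cleaner: Bystander: white bottle 52 mm round, 130 mm high, on the table. Origin at its foot.
- part_tray: Bystander: grey tray 160 x 220 x 30 mm with spare nozzles. Origin at its underside.

How it is judged:
By the outcome, as a careful person would: the job done as asked, in the order asked, and still so for the second after the job is handed in, with the robot touching nothing.
It also fails if it takes over 70 s, if anything falls off the work surface, if the arm or the gripper's body presses on something with over 40 N, if the wrist force passes 120 N, or if a joint passes its speed limit or range.

## Working session

There is one attempt and no reset: what is moved stays moved. The work goes in short steps, Python scripts to look and compute and a tool call to move; the robot and the scene stay as the last step left them, time stands still between calls to the robot, and variables do not carry over. Pictures are saved under pics/ and viewed, at most 10 in all, crops included, and the job is handed in when it is done.

Besides the shell and the picture viewer there is one more tool, called by a JSON object that holds its "method" and its "body". send_rows: Moves the arm, as the interface text tells. Its arguments: {"type":"object","properties":{"moves":{"type":"array","items":{"type":"array","items":{"type":"number"}}}},"required":["moves"]}

```bash
mkdir -p pics; cat > h.py <<'E'
import numpy as np, cv2
from bench import manip, viewer, ticket
def shot(name,fn=None):
    c=viewer.camera(name)
    if fn: cv2.imwrite('pics/'+fn,c['frame'][...,::-1])
    return c
def ray(c,u,v,z):
    T=np.array(c['world_to_cam']);R=T[:3,:3];t=T[:3,3];o=-R.T@t
    d=R.T@np.linalg.inv(c['K'])@np.array([u,v,1.]);return o+d*(z-o[2])/d[2]
def cloud(c):
    D=c['depth'];v,u=np.mgrid[:384,:512];K=np.array(c['K']);T=np.array(c['world_to_cam'])
    P=np.stack([(u-K[0,2])/K[0,0]*D,(v-K[1,2])/K[1,1]*D,D],-1)
    W=(P-T[:3,3])@T[:3,:3];W[D<=0]=np.nan;return W
E
python3 - <<'E'
from h import *
import pickle
for n in('top','side'):
    c=shot(n); im=cv2.resize(c['frame'][...,::-1],(768,576)); cv2.imwrite(f'pics/{n}0.png',im); pickle.dump(c,open(n+'0.pkl','wb'))
    T=np.array(c['world_to_cam']);print(n,-T[:3,:3].T@T[:3,3],T[2,:3])
s=manip.observe();print(s)
E
```

```text
top [ 233.37541013  106.809368   1308.42919541] [ 0.21811151 -0.02541018 -0.97559299]
side [  312.23928456 -1028.61141605   914.06084052] [ 0.14628699  0.78933534 -0.59628001]
{'t': 0.1, 'joint_pos': array([1.08216475e+00, 4.86558859e-02, 9.77691237e-02, 1.62202515e+00,
       2.52476449e-05, 1.44297418e+00]), 'dq': array([ 0.00091321, -0.00106229,  0.00300967, -0.0001429 , -0.00292425,
        0.00085387]), 'effort': array([ 1.81465803e-03, -3.39852369e+01,  3.20935249e+01,  1.58446626e-02,
       -1.21073099e-04, -8.15431775e-06]), 'eef_pos': array([185.27026462, 491.01817412, 403.65199543]), 'orientation': array([ 1.79427645e-01,  9.83770604e-01, -1.00411257e-03, -3.32931027e-04]), 'ft_force': array([-0.29460723, -0.34969498, -0.47555107]), 'torque': array([ 0.06778907,  0.04290918, -0.0164897 ]), 'finger_force': 0.0, 'gripper_width': 85.53112560168928}
```

View pics/top0.png

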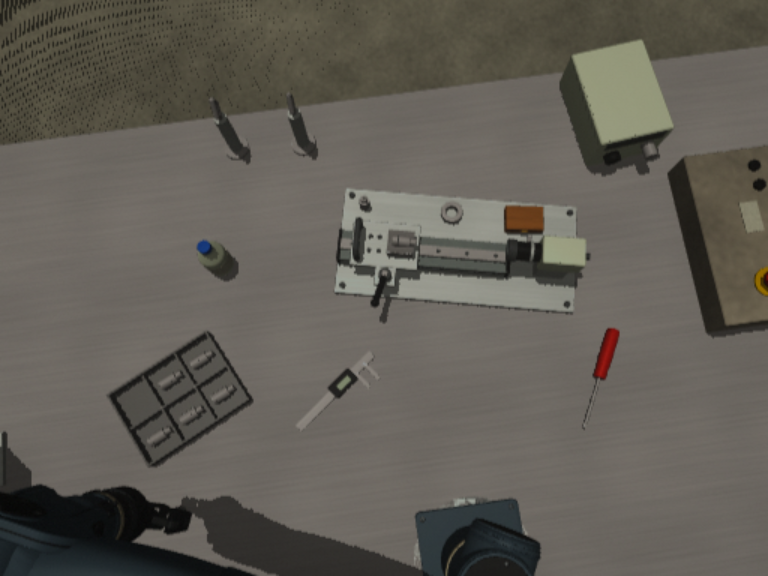

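View pics/side0.png

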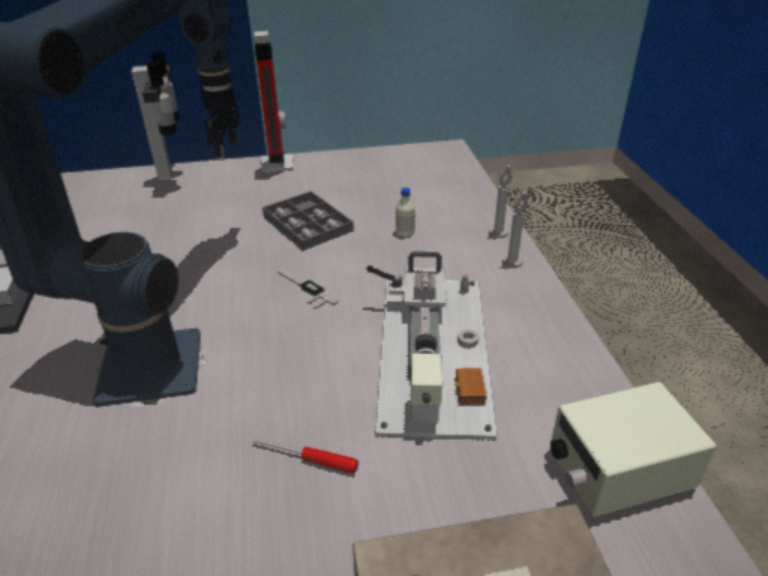

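The top view (768×576 scale) shows the bed with its corners near (347,189), (577,207), (574,312), (334,294). The handle is at (359,240), the lever ball at (375,302), the hub at (385,273) and the scope at (560,251). The side view agrees: handle at (425,262), lever ball at (372,268).

```bash
cat > m.py <<'E'
from h import *
import pickle
c=pickle.load(open('top0.pkl','rb'));s=pickle.load(open('side0.pkl','rb'))
k=1.5
for u,v in[(347,189),(577,207),(574,312),(334,294)]: print('corner',ray(c,u/k,v/k,12).round(1))
W=cloud(c);z=W[...,2]
v,u=np.mgrid[:384,:512];roi=(u>215)&(u<395)&(v>120)&(v<215)
g=cv2.cvtColor(c['frame'],cv2.COLOR_RGB2GRAY)
m=(roi&(g>150)&(abs(z-12)<7)).astype(np.uint8)
cs,_=cv2.findContours(m,0,1);a=np.vstack([x for x in cs if len(x)>15])[:,0]
P=np.array([ray(c,*p,12)[:2] for p in a],np.float32)
r=cv2.minAreaRect(P);print('rect',r)
# bed centre local: (20,-47.5)
for lab,b in(('handle',(225,250,140,180)),('ball',(243,262,190,206)),('hub',(250,264,176,190)),('scope',(360,392,155,182))):
    q=(u>b[0])&(u<b[1])&(v>b[2])&(v<b[3])
    for th in(80,92,107,122):
        w=W[q&(abs(z-th)<8)]
        if len(w)>3: print(lab,th,len(w),np.nanmean(w,0).round(1))
# dark handle bar
q=(roi&(u>232)&(u<246)&(v>143)&(v<178)&(g<70)).astype(np.uint8)
cs,_=cv2.findContours(q,0,1);b=max(cs,key=cv2.contourArea);R=cv2.minAreaRect(b);print('bar px',R,[ray(c,*p,114).round(1) for p in cv2.boxPoints(R)],ray(c,*R[0],114))
q=(roi&(u>243)&(u<264)&(v>175)&(v<206)&(g<60)).astype(np.uint8)
print('lever dark',[ray(c,x,y,102).round(1) for y,x in np.argwhere(q)[-3:]])
E
python3 m.py; python3 - <<'E'
import cv2
a=cv2.imread('pics/top0.png')
import pickle
c=pickle.load(open('top0.pkl','rb'));f=c['frame'][118:214,215:400,::-1]
cv2.imwrite('pics/crop0.png',cv2.resize(f,None,fx=4.3,fy=4.3,interpolation=2))
E
```

```text
corner [740.3 139.4  12. ]
corner [ 635.5 -319.8   12. ]
corner [ 422.9 -270.8   12. ]
corner [525.1 192.3  12. ]
rect ((600.8432006835938, 9.456756591796875), (322.7108459472656, 213.57876586914062), 76.97371673583984)
handle 80 44 [597.2 120.7  74.5]
handle 92 8 [580.3 134.9  91.2]
handle 107 30 [598.3 131.6 110.9]
handle 122 87 [605.3 131.4 118.6]
ball 92 24 [498.8 104.3  96.1]
ball 107 49 [484.  111.8 104.5]
hub 80 44 [534.6  88.9  83.4]
hub 92 67 [530.   91.1  89. ]
scope 80 23 [ 494.3 -239.3   82.6]
scope 92 37 [ 495.1 -238.5   91.9]
scope 107 50 [ 497.6 -238.1  107.1]
scope 122 504 [ 519.3 -240.4  126.1]
bar px ((239.10366821289062, 159.56707763671875), (7.619776248931885, 28.933063507080078), 6.340191841125488) [array([561.1, 147.6, 114. ]), array([642.8, 128.3, 114. ]), array([637.3, 107.5, 114. ]), array([555.7, 127.2, 114. ])] [598.9119425  127.70428239 114.        ]
lever dark [array([466.8,  98.5, 102. ]), array([466.4,  95.8, 102. ]), array([466.1,  93.1, 102. ])]
```

View pics/crop0.png

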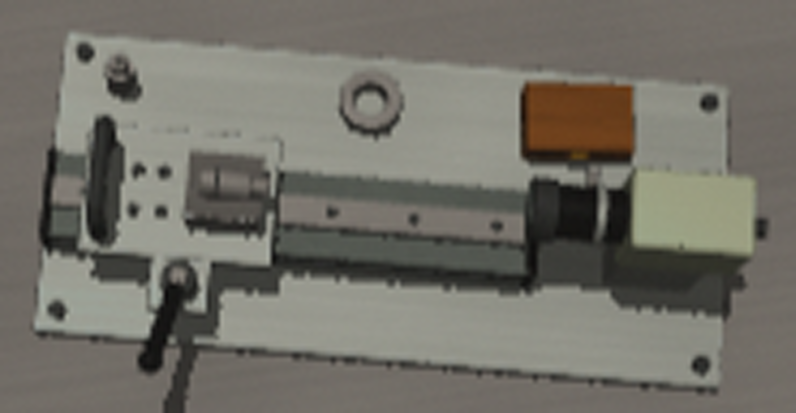

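The crop shows the bar at (103,180), the hub at (178,277), the ball at (150,360), and the nozzle lying in the V at (235,182). I get a bed yaw of about −0.222 rad and an origin of about (572,−14). That puts the handle at (604,130) and the lever axis at (531,88).

```bash
cat >> h.py <<'E'
from scipy.spatial.transform import Rotation as Ro
TH=-.222;O=np.array([571.9,-14.]);EX=np.array([np.cos(TH),np.sin(TH)]);EY=np.array([-EX[1],EX[0]])
def bed(p): d=np.array(p[:2])-O;return np.array([d@EX,d@EY])
def world(x,y): return O+x*EX+y*EY
def plan(xy,z,yaw):  # yaw: world angle of tool y, rad
    s=manip.observe();R=Ro.from_quat(s['orientation']).as_matrix()
    a=np.arctan2(R[1,1],R[0,1]);d=(yaw-a+np.pi/2)%np.pi-np.pi/2
    Rn=Ro.from_euler('z',d).as_matrix()@R
    print('t',s['t'],'tcp',s['eef_pos'].round(1),'bed',bed(s['eef_pos']).round(1),'F',s['ft_force'].round(2),'rz(deg)',round(-np.degrees(d),2),'tilt',R[:,2].round(4))
    print('q',s['joint_pos'].round(2),'w',s['gripper_width'])
    print('shift in new axes mm',(Rn.T@(np.array([*xy,z])-s['eef_pos'])).round(1))
E
python3 -c "
from h import *
plan(world(0,148),350,np.pi/2+TH)"
```

```text
t 0.1 tcp [185.3 491.  403.7] bed [-488.3  407.5] F [-0.29 -0.35 -0.48] rz(deg) -7.95 tilt [-0.001  -0.0019 -1.    ]
q [1.08 0.05 0.1  1.62 0.   1.44] w 85.53112560168928
shift in new axes mm [-488.4 -259.4   54.1]
```

{"method": "send_rows", "body": {"moves": [[0,0,-3.95,0,0,0,0.03],[0,0,-4,0,0,0,0.03],[0,0,0,-0.035,-0.0185,0,0.03],[0,0,0,-0.035,-0.0185,0,0.03],[0,0,0,-0.035,-0.0185,0,0.03],[0,0,0,-0.035,-0.0185,0,0.03],[0,0,0,-0.035,-0.0185,0,0.03],[0,0,0,-0.035,-0.0185,0,0.03],[0,0,0,-0.035,-0.0185,0,0.03],[0,0,0,-0.035,-0.0185,0,0.03]]}}

```text
t: 1.35
eef_pos: [426.7, 284.1, 404.1]
orientation: [0.111, 0.994, -0.0, -0.0]
ft_force: [0.6, 0.3, -0.0]
gripper_width: 30.4
finger_force: 0.0
```

{"method": "send_rows", "body": {"moves": [[0,0,0,-0.035,-0.0185,0,0.03],[0,0,0,-0.035,-0.0185,0,0.03],[0,0,0,-0.035,-0.0185,0,0.03],[0,0,0,-0.035,-0.0185,0.013,0.03],[0,0,0,-0.035,-0.0185,0.013,0.03],[0,0,0,-0.033,-0.0185,0.013,0.03],[0,0,0,0,0,0.01,0.03],[0,0,0,0,0,0,0.03],[0,0,0,0,0,0,0.03]]}}

```text
t: 2.48
eef_pos: [603.7, 131.9, 356.2]
orientation: [0.11, 0.994, 0.0, 0.0]
ft_force: [0.8, -0.4, 0.5]
gripper_width: 29.7
finger_force: 0.0
```

```bash
python3 -c "
from h import *
plan(world(0,148),263,np.pi/2+TH)
a=shot('top');b=shot('side')
f=np.hstack([cv2.resize(a['frame'][110:220,200:310,::-1],(400,400)),cv2.resize(b['frame'][100:210,225:335,::-1],(400,400))])
cv2.imwrite('pics/above.png',f)"
```

```text
t 2.475 tcp [603.7 131.9 356.2] bed [ -1.1 149.3] F [ 0.75 -0.39  0.52] rz(deg) 0.07 tilt [ 1.e-04  2.e-04 -1.e+00]
q [0.11 0.29 0.27 1.56 0.   0.33] w 29.6760692406302
shift in new axes mm [-1.1 -1.3 93.2]
```

View pics/above.png

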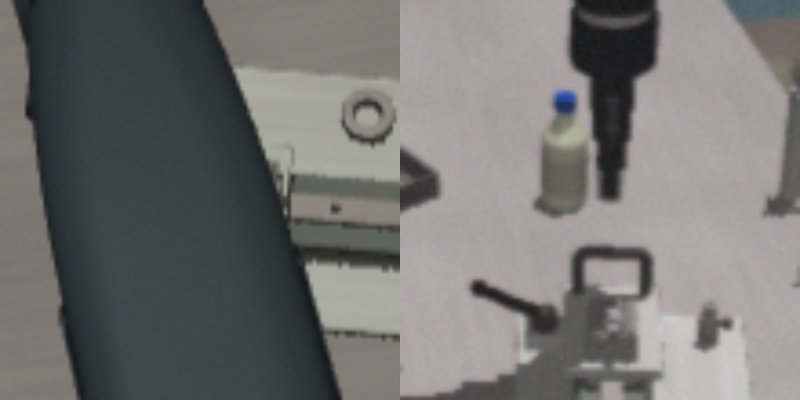

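The right half shows the fingers at (609,190), over the middle of the bar (612,255). The top view is blocked by the arm. I'll descend straddling the bar.

{"method": "send_rows", "body": {"moves": [[0,0,0,0,-0.001,0.015,0.036],[0,0,0,-0.001,0,0.015,0.036],[0,0,0,0,0,0.015,0.036],[0,0,0,0,0,0.01,0.036],[0,0,0,0,0,0.01,0.036],[0,0,0,0,0,0.01,0.036],[0,0,0,0,0,0.01,0.036],[0,0,0,0,0,0.008,0.036],[0,0,0,0,0,0,0.036]]}}

```text
t: 3.7
eef_pos: [604.7, 129.8, 261.7]
orientation: [0.111, 0.994, -0.0, -0.001]
ft_force: [-0.4, 0.5, -0.1]
gripper_width: 36.1
finger_force: 0.0
```

{"method": "send_rows", "body": {"moves": [[0,0,0,0,-0.003,0,0.036],[0,0,0,0,-0.003,0,0.036],[0,0,0,0,-0.002,0,0.036],[0,0,0,0,-0.001,0,0.036],[0,0,0,0,0,0,0.036]]}}

```text
t: 4.32
eef_pos: [603.1, 121.0, 262.8]
orientation: [0.111, 0.994, 0.0, 0.0]
ft_force: [0.1, -0.3, -0.1]
gripper_width: 35.8
finger_force: 0.0
```

{"method": "send_rows", "body": {"moves": [[0,0,0,0,-0.001,0,0.036],[0,0,0,0,-0.001,0,0.036],[0,0,0,0,-0.001,0,0.036],[0,0,0,0,-0.001,0,0.036]]}}

```text
t: 4.82
eef_pos: [602.5, 118.3, 262.8]
orientation: [0.11, 0.994, 0.002, 0.0]
ft_force: [3.6, 5.6, -1.9]
gripper_width: 35.8
finger_force: 3.6
```

{"method": "send_rows", "body": {"moves": [[0,0,0,0,-0.001,0,0.036],[0,0,0,0,-0.001,0,0.036]]}}

```text
t: 5.08
eef_pos: [602.3, 117.4, 262.7]
orientation: [0.11, 0.994, 0.004, 0.001]
ft_force: [4.3, 10.8, -1.1]
gripper_width: 35.9
finger_force: 5.5
```

{"method": "send_rows", "body": {"moves": [[0,0,0,0,-0.001,0,0.036],[0,0,0,0,-0.001,0,0.036],[0,0,0,0,-0.001,0,0.036]]}}

```text
t: 5.45
eef_pos: [601.9, 116.1, 262.7]
orientation: [0.109, 0.994, 0.006, 0.001]
ft_force: [5.5, 15.3, -4.1]
gripper_width: 36.2
finger_force: 8.1
```

{"method": "send_rows", "body": {"moves": [[0,0,0,0,-0.001,0,0.036],[0,0,0,0,-0.001,0,0.036],[0,0,0,0,-0.001,0,0.036]]}}

```text
t: 5.82
eef_pos: [600.7, 110.7, 262.8]
orientation: [0.11, 0.994, 0.002, 0.0]
ft_force: [2.8, 4.8, -0.7]
gripper_width: 36.2
finger_force: 2.9
```

```bash
python3 -c "
from h import *
plan(world(0,148),263,np.pi/2+TH)"
```

```text
t 5.825 tcp [600.7 110.7 262.8] bed [  0.6 127.9] F [ 2.76  4.83 -0.66] rz(deg) 0.08 tilt [ 0.0011  0.0031 -1.    ]
q [0.07 0.28 0.08 1.37 0.   0.29] w 36.2430932516867
shift in new axes mm [ 0.6 20.1 -0.2]
```

{"method": "send_rows", "body": {"moves": [[0,0,0,0,-0.002,0,0.036],[0,0,0,0,-0.003,0,0.036],[0,0,0,0,-0.004,0,0.036],[0,0,0,0,-0.004,0,0.036],[0,0,0,0,-0.004,0,0.036],[0,0,0,0,-0.004,0,0.036],[0,0,0,0,-0.004,0,0.036],[0,0,0,0,-0.004,0,0.036],[0,0,0,0,-0.004,0,0.036],[0,0,0,0,-0.004,0,0.036]]}}

```text
t: 7.08
eef_pos: [592.4, 74.4, 262.7]
orientation: [0.11, 0.994, 0.002, 0.0]
ft_force: [0.4, 5.3, -0.0]
gripper_width: 36.1
finger_force: 3.1
```

{"method": "send_rows", "body": {"moves": [[0,0,0,0,-0.004,0,0.036],[0,0,0,0,-0.004,0,0.036],[0,0,0,0,-0.004,0,0.036],[0,0,0,0,-0.003,0,0.036],[0,0,0,0,-0.003,0,0.036],[0,0,0,0,-0.002,0,0.036],[0,0,0,0,-0.001,0,0.036],[0,0,0,0,-0.001,0,0.036]]}}

```text
t: 8.07
eef_pos: [587.5, 52.9, 262.7]
orientation: [0.11, 0.994, 0.002, 0.0]
ft_force: [1.5, 5.4, -1.0]
gripper_width: 36.4
finger_force: 3.0
```

```bash
python3 -c "
from h import *
plan(world(0,148),263,np.pi/2+TH)
b=shot('side');cv2.imwrite('pics/s2.png',cv2.resize(b['frame'][130:250,230:340,::-1],(550,600)))"
```

```text
t 8.075 tcp [587.5  52.9 262.7] bed [ 0.5 68.7] F [ 1.53  5.43 -0.98] rz(deg) 0.06 tilt [ 5.0e-04  3.5e-03 -1.0e+00]
q [-0.02  0.23  0.02  1.36  0.    0.2 ] w 36.365409501228115
shift in new axes mm [ 0.5 79.3  0. ]
```

View pics/s2.png

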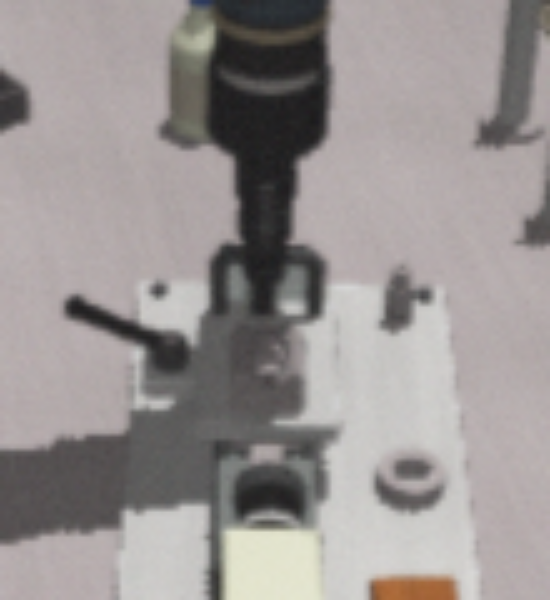

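The carriage has slid along, with the fingers in the bow at (265,290) and the nozzle still in its V at (272,365). Travel is about 68 mm. I'll go on a little, then creep.

{"method": "send_rows", "body": {"moves": [[0,0,0,0,-0.002,0,0.036],[0,0,0,0,-0.002,0,0.036],[0,0,0,0,-0.002,0,0.036],[0,0,0,0,-0.002,0,0.036],[0,0,0,0,-0.001,0,0.036],[0,0,0,0,-0.001,0,0.036],[0,0,0,0,-0.001,0,0.036],[0,0,0,0,-0.001,0,0.036]]}}

```text
t: 9.12
eef_pos: [584.8, 41.2, 262.7]
orientation: [0.11, 0.994, 0.002, -0.0]
ft_force: [1.9, 5.7, 0.1]
gripper_width: 36.3
finger_force: 2.9
```

{"method": "send_rows", "body": {"moves": [[0,0,0,0,-0.001,0,0.036],[0,0,0,0,-0.001,0,0.036],[0,0,0,0,-0.001,0,0.036]]}}

```text
t: 9.5
eef_pos: [584.2, 38.3, 262.8]
orientation: [0.11, 0.994, 0.002, 0.0]
ft_force: [1.4, 5.9, 0.6]
gripper_width: 36.0
finger_force: 2.8
```

{"method": "send_rows", "body": {"moves": [[0,0,0,0,-0.001,0,0.036],[0,0,0,0,-0.001,0,0.036],[0,0,0,0,-0.001,0,0.036]]}}

```text
t: 9.88
eef_pos: [583.5, 35.4, 262.7]
orientation: [0.11, 0.994, 0.002, -0.0]
ft_force: [1.7, 6.8, -1.0]
gripper_width: 36.1
finger_force: 3.1
```

{"method": "send_rows", "body": {"moves": [[0,0,0,0,-0.001,0,0.036],[0,0,0,0,-0.001,0,0.036]]}}

```text
t: 10.12
eef_pos: [583.1, 33.5, 262.7]
orientation: [0.11, 0.994, 0.002, -0.0]
ft_force: [0.7, 5.5, -0.9]
gripper_width: 35.9
finger_force: 2.9
```

{"method": "send_rows", "body": {"moves": [[0,0,0,0,-0.001,0,0.036],[0,0,0,0,-0.001,0,0.036],[0,0,0,0,-0.001,0,0.036]]}}

```text
t: 10.5
eef_pos: [582.4, 30.5, 262.8]
orientation: [0.11, 0.994, 0.002, -0.0]
ft_force: [1.0, 5.6, 0.3]
gripper_width: 36.2
finger_force: 2.8
```

{"method": "send_rows", "body": {"moves": [[0,0,0,0,-0.001,0,0.036],[0,0,0,0,-0.001,0,0.036],[0,0,0,0,-0.001,0,0.036]]}}

```text
t: 10.88
eef_pos: [581.7, 27.6, 262.7]
orientation: [0.11, 0.994, 0.002, -0.0]
ft_force: [1.6, 6.1, 0.1]
gripper_width: 36.2
finger_force: 3.1
```

{"method": "send_rows", "body": {"moves": [[0,0,0,0,-0.001,0,0.036],[0,0,0,0,-0.001,0,0.036],[0,0,0,0,-0.001,0,0.036]]}}

```text
t: 11.25
eef_pos: [581.0, 24.7, 262.7]
orientation: [0.11, 0.994, 0.002, -0.0]
ft_force: [1.2, 6.1, 0.6]
gripper_width: 35.9
finger_force: 3.0
```

{"method": "send_rows", "body": {"moves": [[0,0,0,0,-0.001,0,0.036],[0,0,0,0,-0.001,0,0.036],[0,0,0,0,-0.001,0,0.036]]}}

```text
t: 11.62
eef_pos: [580.4, 21.8, 262.7]
orientation: [0.11, 0.994, 0.002, -0.0]
ft_force: [1.6, 5.5, -0.7]
gripper_width: 36.2
finger_force: 3.0
```

{"method": "send_rows", "body": {"moves": [[0,0,0,0,-0.001,0,0.036],[0,0,0,0,-0.001,0,0.036],[0,0,0,0,-0.001,0,0.036]]}}

```text
t: 12.0
eef_pos: [579.7, 18.8, 262.8]
orientation: [0.11, 0.994, 0.002, -0.0]
ft_force: [1.5, 5.8, 0.1]
gripper_width: 35.8
finger_force: 2.8
```

{"method": "send_rows", "body": {"moves": [[0,0,0,0,-0.001,0,0.036],[0,0,0,0,-0.001,0,0.036],[0,0,0,0,-0.001,0,0.036]]}}

```text
t: 12.38
eef_pos: [579.0, 15.9, 262.8]
orientation: [0.11, 0.994, 0.002, -0.0]
ft_force: [0.9, 6.2, -0.3]
gripper_width: 36.5
finger_force: 3.1
```

{"method": "send_rows", "body": {"moves": [[0,0,0,0,-0.001,0,0.036],[0,0,0,0,-0.001,0,0.036],[0,0,0,0,-0.001,0,0.036]]}}

```text
t: 12.75
eef_pos: [578.4, 13.0, 262.7]
orientation: [0.11, 0.994, 0.002, -0.0]
ft_force: [1.5, 5.9, -0.2]
gripper_width: 36.5
finger_force: 3.1
```

{"method": "send_rows", "body": {"moves": [[0,0,0,0,-0.001,0,0.036],[0,0,0,0,-0.001,0,0.036],[0,0,0,0,-0.001,0,0.036]]}}

```text
t: 13.12
eef_pos: [577.7, 10.1, 262.7]
orientation: [0.11, 0.994, 0.002, -0.0]
ft_force: [1.6, 5.2, 0.6]
gripper_width: 36.2
finger_force: 3.0
```

{"method": "send_rows", "body": {"moves": [[0,0,0,0,-0.001,0,0.036],[0,0,0,0,-0.001,0,0.036],[0,0,0,0,-0.001,0,0.036]]}}

```text
t: 13.5
eef_pos: [577.1, 7.3, 262.7]
orientation: [0.11, 0.994, 0.002, -0.0]
ft_force: [0.4, 5.9, -0.5]
gripper_width: 36.0
finger_force: 3.2
```

{"method": "send_rows", "body": {"moves": [[0,0,0,0,-0.001,0,0.036],[0,0,0,0,-0.001,0,0.036],[0,0,0,0,-0.001,0,0.036]]}}

```text
t: 13.88
eef_pos: [576.4, 4.4, 262.7]
orientation: [0.11, 0.994, 0.002, -0.0]
ft_force: [1.3, 6.6, 0.1]
gripper_width: 36.0
finger_force: 3.5
```

{"method": "send_rows", "body": {"moves": [[0,0,0,0,-0.001,0,0.036],[0,0,0,0,-0.001,0,0.036]]}}

```text
t: 14.12
eef_pos: [576.1, 3.0, 262.7]
orientation: [0.11, 0.994, 0.003, 0.0]
ft_force: [2.1, 9.8, -0.0]
gripper_width: 35.8
finger_force: 5.0
```

{"method": "send_rows", "body": {"moves": [[0,0,0,0,-0.0007,0,0.036],[0,0,0,0,0,0,0.036]]}}

```text
t: 14.38
eef_pos: [576.0, 2.8, 262.7]
orientation: [0.11, 0.994, 0.004, 0.0]
ft_force: [2.8, 9.9, -0.5]
gripper_width: 35.9
finger_force: 5.1
```

{"method": "send_rows", "body": {"moves": [[0,0,0,0,-0.001,0,0.036],[0,0,0,0,0,0,0.036]]}}

```text
t: 14.62
eef_pos: [575.9, 2.4, 262.6]
orientation: [0.109, 0.994, 0.005, 0.0]
ft_force: [3.1, 11.7, -1.0]
gripper_width: 36.1
finger_force: 6.2
```

{"method": "send_rows", "body": {"moves": [[0,0,0,0,0.002,0,0.036],[0,0,0,0,0.004,0,0.036],[0,0,0,0,0.005,0,0.036],[0,0,0,0,0.005,0,0.036],[0,0,0,0,0,0,0.036]]}}

```text
t: 15.25
eef_pos: [579.2, 15.2, 262.6]
orientation: [0.111, 0.994, -0.0, -0.0]
ft_force: [-0.2, 0.3, 0.5]
gripper_width: 36.0
finger_force: 0.0
```

```bash
python3 -c "
from h import *
plan(world(0,29),340,np.pi/2+TH)"
```

```text
t 15.25 tcp [579.2  15.2 262.6] bed [ 0.7 30.1] F [-0.17  0.26  0.5 ] rz(deg) 0.01 tilt [-3.e-04 -4.e-04 -1.e+00]
q [-0.09  0.2  -0.01  1.35 -0.    0.13] w 36.040634766456016
shift in new axes mm [  0.7  -1.1 -77.4]
```

{"method": "send_rows", "body": {"moves": [[0,0,0,0,0,-0.02,0.036],[0,0,0,0,0,-0.03,0.036],[0,0,0,0,0,-0.03,0.036],[0,0,0,0.028,-0.012,0,0.03],[0,0,0,0.028,-0.012,0,0.03],[0,0,0,0.028,-0.012,0,0.03],[0,0,0,0.028,-0.012,0,0.03],[0,0,0,0,0,0,0.03]]}}

```text
t: 16.25
eef_pos: [457.8, -7.4, 342.8]
orientation: [0.111, 0.994, -0.0, -0.0]
ft_force: [0.5, -0.7, -0.0]
gripper_width: 30.0
finger_force: 0.0
```

```bash
python3 -c "
from h import *
plan(world(-111,-18),340,np.pi/2+TH)
b=shot('side');import pickle;pickle.dump(b,open('s3.pkl','wb'))
cv2.imwrite('pics/s3.png',cv2.resize(b['frame'][150:260,230:340,::-1],(600,600)))"
```

```text
t 16.25 tcp [457.8  -7.4 342.8] bed [-112.7  -18.7] F [ 0.53 -0.74 -0.04] rz(deg) -0.07 tilt [-5.e-04 -4.e-04 -1.e+00]
q [-0.16 -0.13 -0.2   1.51 -0.    0.06] w 30.04173744130217
shift in new axes mm [-1.7  0.7  2.8]
```

View pics/s3.png

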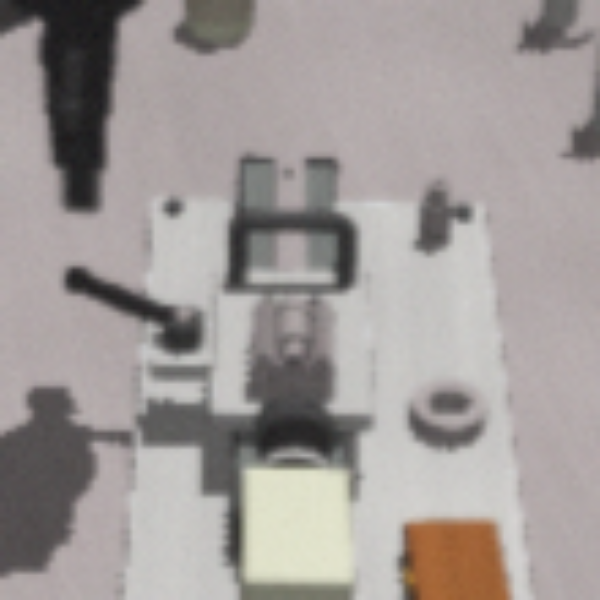

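The lever ball is at crop (78,278) and the hub top at (183,315). The nozzle is in its V at (292,335), and the bow handle is at (292,250).

```bash
python3 -c "
from h import *
import pickle
b=pickle.load(open('s3.pkl','rb'))
f=110/600
for n,u,v,z in(('ball',78,278,102),('hub',183,315,87),('bar',292,223,114)):
    p=ray(b,230+u*f,150+v*f,z);print(n,p.round(1),bed(p).round(1))
"
```

```text
ball [455.6   0.8 102. ] [-116.7  -11.1]
hub [511.6 -25.4  87. ] [-56.3 -24.4]
bar [583.5  12.9 114. ] [ 5.4 28.8]
```

{"method": "send_rows", "body": {"moves": [[0,0,6.2,0,0,0,0.03],[0,0,6.2,0,0,0,0.03],[0,0,0,0,0,0.015,0.03]]}}

```text
t: 16.68
eef_pos: [460.7, -7.2, 328.6]
orientation: [0.217, 0.976, 0.0, 0.002]
ft_force: [0.2, -0.4, -0.7]
gripper_width: 30.3
finger_force: 0.0
```

```bash
python3 -c "
from h import *
plan(world(-106.4,-16.7),251,np.pi/2+TH-.217)"
```

```text
t 16.675 tcp [460.7  -7.2 328.6] bed [-110.   -17.9] F [ 0.24 -0.36 -0.73] rz(deg) 0.11 tilt [ 3.7e-03 -7.0e-04 -1.0e+00]
q [-0.16 -0.13 -0.22  1.47 -0.    0.28] w 30.269785494277752
shift in new axes mm [-2.9  1.8 77.6]
```

{"method": "send_rows", "body": {"moves": [[0,0,0,-0.002,0.001,0.015,0.03],[0,0,0,-0.001,0.001,0.015,0.03],[0,0,0,0,0,0.012,0.03],[0,0,0,0,0,0.01,0.03],[0,0,0,0,0,0.008,0.03],[0,0,0,0,0,0.005,0.03]]}}

```text
t: 17.42
eef_pos: [462.9, -6.6, 262.3]
orientation: [0.217, 0.976, -0.0, -0.0]
ft_force: [0.0, -0.3, 0.4]
gripper_width: 30.0
finger_force: 0.0
```

{"method": "send_rows", "body": {"moves": [[0,0,0,0,0,0.005,0.03],[0,0,0,0,0,0.005,0.03],[0,0,0,0,0,0.002,0.03],[0,0,0,0,0,0,0.03]]}}

```text
t: 17.92
eef_pos: [462.9, -6.6, 250.6]
orientation: [0.217, 0.976, -0.0, -0.0]
ft_force: [-0.9, 0.2, -0.2]
gripper_width: 30.4
finger_force: 0.0
```

```bash
python3 -c "
from h import *
plan(world(-106.4,-16.7),251,np.pi/2+TH-.217)
b=shot('side')
cv2.imwrite('pics/s4.png',cv2.resize(b['frame'][150:250,220:320,::-1],(600,600)))"
```

```text
t 17.925 tcp [462.9  -6.6 250.6] bed [-108.   -16.7] F [-0.88  0.17 -0.18] rz(deg) 0.03 tilt [-1.e-04  0.e+00 -1.e+00]
q [-0.16 -0.09 -0.34  1.32  0.    0.28] w 30.38889079517432
shift in new axes mm [-1.5  0.4 -0.4]
```

View pics/s4.png

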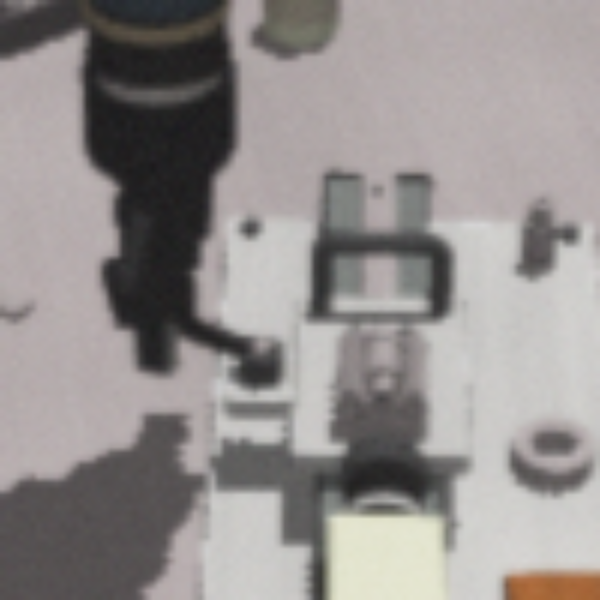

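The fingers straddle the lever arm, which emerges at (195,325) between them. I'll bring the rear finger up to the lever.

{"method": "send_rows", "body": {"moves": [[0,0,0,0,-0.002,0,0.03],[0,0,0,0,-0.002,0,0.03],[0,0,0,0,-0.002,0,0.03],[0,0,0,0,-0.001,0,0.03],[0,0,0,0,-0.001,0,0.03],[0,0,0,0,0,0,0.03]]}}

```text
t: 18.73
eef_pos: [459.6, -13.5, 250.8]
orientation: [0.217, 0.976, 0.001, 0.0]
ft_force: [2.2, 3.1, -0.8]
gripper_width: 30.0
finger_force: 1.7
```

{"method": "send_rows", "body": {"moves": [[0,0,0,0,-0.001,0,0.03],[0,0,0,0,-0.001,0,0.03],[0,0,0,0,-0.001,0,0.03],[0,0,0,0,0,0,0.03]]}}

```text
t: 19.23
eef_pos: [458.1, -16.5, 250.7]
orientation: [0.217, 0.976, 0.0, -0.0]
ft_force: [0.1, 4.2, 1.7]
gripper_width: 29.9
finger_force: 1.8
```

{"method": "send_rows", "body": {"moves": [[0,0,-7,-0.0008,-0.003,0,0.03],[0,0,-5,-0.0008,-0.0043,0,0.03],[0,0,-5,-0.0008,-0.0043,0,0.03],[0,0,-5,-0.0008,-0.0043,0,0.03],[0,0,0,0,0,0,0.03]]}}

```text
t: 19.85
eef_pos: [457.3, -33.1, 250.8]
orientation: [0.028, 1.0, -0.001, 0.0]
ft_force: [1.6, 0.8, -0.2]
gripper_width: 29.9
finger_force: 0.7
```

```bash
cat > lev.py <<'E'
from h import *
s=manip.observe();R=Ro.from_quat(s['orientation']).as_matrix();A=world(-59.5,-27)
p=s['eef_pos'][:2]-A;tx=R[:2,0];ty=R[:2,1]
w=s['gripper_width'];print('tcp in tool axes rel axis: radial',p@tx,'lateral',p@ty,'pad-face lateral of arm',p@ty+w/2-6)
a=np.arctan2(tx[1],tx[0])-TH  # local angle of tool x
print('phi(tool)',(a-(np.pi-.35))%(2*np.pi),'Ftool',(R.T@s['ft_force']).round(2),'bed F',(s['ft_force'][:2]@EX).round(2),(s['ft_force'][:2]@EY).round(2),s['finger_force'],'tcp bed',bed(s['eef_pos']).round(1),'q',s['joint_pos'].round(2))
E
python3 lev.py
```

```text
tcp in tool axes rel axis: radial 50.18752987352452 lateral -8.745567814414784 pad-face lateral of arm 0.224363826492894
phi(tool) 0.5157656875584427 Ftool [-1.54  0.85  0.18] bed F 1.38 1.09 0.702576544135809 tcp bed [-107.6  -43.9] q [-0.22 -0.1  -0.36  1.32 -0.   -0.16]
```

{"method": "send_rows", "body": {"moves": [[0,0,-5,-0.0008,-0.0044,0,0.03],[0,0,-5,-0.0008,-0.0044,0,0.03],[0,0,-5,-0.0008,-0.0044,0,0.03],[0,0,-5,-0.0008,-0.0044,0,0.03],[0,0,-5,-0.0008,-0.0044,0,0.03],[0,0,-5,-0.0008,-0.0044,0,0.03],[0,0,0,0,0,0,0.03]]}}

```text
t: 20.72
eef_pos: [465.7, -57.7, 250.5]
orientation: [-0.231, 0.973, -0.0, -0.001]
ft_force: [0.1, 2.5, 0.3]
gripper_width: 29.9
finger_force: 0.8
```

```bash
python3 lev.py
```

```text
tcp in tool axes rel axis: radial 51.379278300030784 lateral -8.208402408407913 pad-face lateral of arm 0.7656161987819647
phi(tool) 1.0386916550016085 Ftool [-1.2   2.18 -0.3 ] bed F -0.46 2.45 0.8201270364224911 tcp bed [-94. -66.] q [-0.27 -0.07 -0.33  1.32 -0.   -0.73]
```

{"method": "send_rows", "body": {"moves": [[0,0,-5,-0.001,-0.0046,0,0.03],[0,0,-5,-0.001,-0.0046,0,0.03],[0,0,-5,-0.001,-0.0046,0,0.03],[0,0,-4,-0.0008,-0.0036,0,0.03],[0,0,-3,-0.0006,-0.0027,0,0.03],[0,0,0,0,0,0,0.03]]}}

```text
t: 21.48
eef_pos: [480.3, -71.2, 250.3]
orientation: [-0.413, 0.911, 0.001, -0.001]
ft_force: [-2.0, 2.1, 2.4]
gripper_width: 30.0
finger_force: 1.8
```

```bash
python3 lev.py
```

```text
tcp in tool axes rel axis: radial 51.22315825811122 lateral -8.23576082992286 pad-face lateral of arm 0.7693467081885874
phi(tool) 1.4226451351884366 Ftool [-0.25  2.93 -2.44] bed F -2.44 1.62 1.7728926613926888 tcp bed [-76.7 -75.9] q [-0.29 -0.03 -0.29  1.32 -0.   -1.14]
```

{"method": "send_rows", "body": {"moves": [[0,0,-2.5,-0.0005,-0.0024,0,0.03],[0,0,-2.5,-0.0005,-0.0024,0,0.03],[0,0,-2,-0.0004,-0.002,0,0.03],[0,0,0,0,0,0,0.03]]}}

```text
t: 21.98
eef_pos: [486.7, -74.7, 250.3]
orientation: [-0.468, 0.884, 0.0, -0.001]
ft_force: [-4.9, -0.0, 2.6]
gripper_width: 30.1
finger_force: 2.1
```

```bash
python3 lev.py
```

```text
tcp in tool axes rel axis: radial 51.183916199691495 lateral -9.088297796157688 pad-face lateral of arm -0.05770402399677543
phi(tool) 1.5459191283579168 Ftool [ 2.8   4.07 -2.57] bed F -4.8 -1.12 2.1484029293060303 tcp bed [-69.8 -78. ] q [-0.29 -0.01 -0.27  1.32 -0.   -1.26]
```

{"method": "send_rows", "body": {"moves": [[0,0,-1.5,0.0006,-0.0015,0,0.03],[0,0,-1,0.0004,-0.0012,0,0.03],[0,0,0,0,-0.001,0,0.03],[0,0,0,0,0,0,0.03]]}}

```text
t: 22.48
eef_pos: [488.9, -76.5, 250.2]
orientation: [-0.488, 0.873, 0.002, -0.001]
ft_force: [-6.2, 4.5, 4.1]
gripper_width: 30.2
finger_force: 4.1
```

```bash
python3 lev.py
```

```text
tcp in tool axes rel axis: radial 51.90333255930002 lateral -9.600822532606186 pad-face lateral of arm -0.4854979206036134
phi(tool) 1.5914742798523296 Ftool [-0.58  7.71 -4.07] bed F -7.09 3.04 4.107000231742859 tcp bed [-67.2 -79.2] q [-0.29 -0.   -0.26  1.32  0.   -1.31]
```

{"method": "send_rows", "body": {"moves": [[0,0,0,0,-0.001,0,0.03],[0,0,0,0,-0.001,0,0.03],[0,0,0,0,0,0,0.03]]}}

```text
t: 22.85
eef_pos: [489.6, -76.9, 250.0]
orientation: [-0.488, 0.873, 0.004, -0.002]
ft_force: [-10.1, 6.3, 5.3]
gripper_width: 30.3
finger_force: 6.0
```

```bash
python3 lev.py
```

```text
tcp in tool axes rel axis: radial 51.919073071899604 lateral -10.414473926458086 pad-face lateral of arm -1.2738083013645962
phi(tool) 1.5916954489488653 Ftool [-0.07 11.96 -5.18] bed F -11.25 3.91 5.983457565307617 tcp bed [-66.4 -79.5] q [-0.29  0.   -0.26  1.32  0.   -1.31]
```

{"method": "send_rows", "body": {"moves": [[0,0,0,0,0.003,0,0.03],[0,0,0,0,0.004,0,0.03],[0,0,0,0,0.005,0,0.03],[0,0,0,0,0,0,0.03]]}}

```text
t: 23.35
eef_pos: [481.6, -72.2, 251.0]
orientation: [-0.488, 0.873, -0.001, 0.001]
ft_force: [-0.6, 0.5, -0.6]
gripper_width: 30.2
finger_force: 0.0
```

```bash
python3 lev.py
```

```text
tcp in tool axes rel axis: radial 52.09406775389096 lateral -1.2161343523181427 pad-face lateral of arm 7.907062371048408
phi(tool) 1.5908775377625632 Ftool [-0.14  0.82  0.62] bed F -0.73 0.4 0.0 tcp bed [-75.2 -76.7] q [-0.29 -0.03 -0.28  1.31 -0.   -1.31]
```

Both fingers are free. I'll lift, move back from the bed and look.

{"method": "send_rows", "body": {"moves": [[0,0,0,0,0,-0.01,0.03],[0,0,0,0,0,-0.02,0.03],[0,0,0,0,0,-0.03,0.03],[0,0,0,0,0,-0.04,0.03],[0,0,0,0,0.03,-0.02,0.03],[0,0,0,0,0.04,0,0.03],[0,0,0,0,0.04,0,0.03],[0,0,0,0,0.03,0,0.03],[0,0,0,0,0,0,0.03]]}}

```text
t: 24.48
eef_pos: [361.3, 1.9, 371.9]
orientation: [-0.488, 0.873, -0.001, 0.001]
ft_force: [0.4, 0.4, -0.2]
gripper_width: 30.2
finger_force: 0.0
```

```bash
python3 -c "
from h import *
s=manip.observe();print(s['t'],s['eef_pos'],s['ft_force'])
a=shot('top');b=shot('side');import pickle;pickle.dump((a,b),open('e.pkl','wb'))
f=np.hstack([cv2.resize(a['frame'][120:220,230:330,::-1],(400,400)),cv2.resize(b['frame'][150:250,230:330,::-1],(400,400))])
cv2.imwrite('pics/end.png',f)"
```

```text
24.475 [361.28862173   1.9364707  371.93173571] [ 0.4290414   0.37151411 -0.18180622]
```

View pics/end.png

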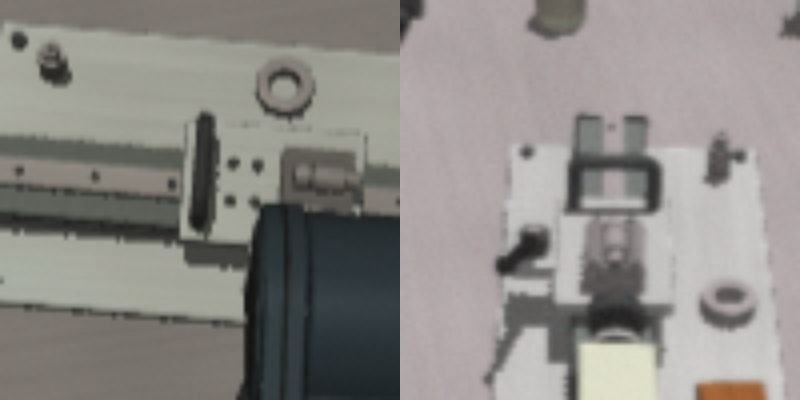

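The nozzle lies in its V at left (322,178). In the side half, the lever now points to the lens, with its ball at (505,265) and hub at (537,230). The bystanders look unmoved. I'll check the lever angle and the carriage.

```bash
python3 -c "
from h import *
import pickle
a,b=pickle.load(open('e.pkl','rb'))
q=[]
for n,u,v,z in(('ball',105,265,102),('hub',136,230,87),('bar',215,164,114)):
    p=ray(b,230+u/4,150+v/4,z);q.append(bed(p));print(n,bed(p).round(1))
d=q[0]-q[1];print('phi',(np.arctan2(d[1],d[0])%(2*np.pi))-np.pi+.35,np.hypot(*d))
p=ray(a,230+204/4,120+170/4,114);print('bar top',bed(p))
p0=ray(a,215+103/4.3,118+180/4.3,114);print('bar parked',bed(p0))
"
```

```text
ball [-76.5 -83.7]
hub [-55.  -23.1]
bar [ 6.1 28.2]
phi 1.5796431435222567 64.2858213783489
bar top [-3.91970104 27.095193  ]
bar parked [ -5.73387979 144.51204079]
```

```bash
python3 -c "
from bench import ticket
print(ticket.job_done())"
```

```text
the job is handed in; nothing more can be done
None
```

Handed in at about 24.6 s: the carriage is home on its end stop after about 118 mm of travel, pushed to roughly 6 N on the stop by the wrist reading. The clamp lever is swung to its hard end (about 1.58 rad in the picture), the nozzle still lies in its V-block, and I saw no sign of touching the lens or moving anything else.

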